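# Open the top half of a split locker door, bottom half left bolted

## Robot

A 6-joint arm with a two-finger parallel gripper is mounted at the origin on a cart in front of the work surface, level with it; the furniture and walls round the work are solid. World frame = base frame: x ahead of the robot, y to its left, z up, the work surface at z = 0. Lengths are in mm, angles in rad, forces in N, time in s.
With the tool pointing down it reaches from about 300 to 775 mm from the base axis. Payload 14.6 kg.
Tool frame: the origin (TCP) lies midway between the tips of the shut fingers; the grasp point (between the pads) lies 19 mm behind it (pinch_z is the distance from the TCP to the grasp point, in mm); z points along the fingers, y is the direction in which the jaws open and shut (so a half turn about z gives the same grasp; the last joint's range is limited). The gripper opens to 94 mm and grips with 3 to 60 N. Pads are 16 mm wide; open, the fingers measure 119 mm over their backs; the gripper's body (75 mm by 177 mm) begins 78 mm behind the grasp point.
Start: joints at [-1.257, 0.3, 1.521, -0, 1.321, -0.067], TCP at [204.407, -510.595, 205.446] pointing down, gripper open.
Joint ranges: [-3.03, 3.03], [-0.79, 2.21], [0.23, 2.52], [-1.04, 4.18], [0, 3.07], [-2.55, 2.55]. Speed limits (rad/s): [2.22, 2.22, 2.57, 3.14, 3.14, 3.14].

## Interface

Orientations are given as [roll, pitch, yaw] about the fixed x, y, z axes, in that order (R = Rz(yaw) Ry(pitch) Rx(roll)).
In Python, from cell import read_state, camera, sign_off, pinch_z gives the robot as it stands. The module is installed in compiled form; this text tells all that it offers.
- The arm moves only by the tool servo_tool, never from a script. Its argument "series" is a list of rows, each a list of 6 numbers: the shift along the tool's x, y, z in cm, then the turn, a rotation vector about the tool's x, y, z in rad. In form: [[tx, ty, tz, rx, ry, rz], ...]. A call has exactly 10 rows; each row is the pose to reach, as a shift and turn from the pose commanded when the call began, along the tool's axes at that moment; what a row does not reach only later rows make up. A row lasts 1/12 s, in which the tool goes at most 41.7 mm and 7.16 degrees, less where a joint would pass 70% of its speed; a pose out of reach is approached as far as the arm can. A call with a gripper value outside its range is refused whole. "gripper" is the finger opening in cm, from 0 to 9.4, set as the call begins (left out, the last holds). The fingers move at their own pace and stop on an object; "grip_force" is the grip in N (left out, the last holds). Time passes only in rows, so rows that repeat a pose let the fingers close, or fill a call up. It gives the time, the measured TCP pose, the force and the opening at its end, in the units of the state.
- read_state(): the state, without advancing time (a new reading comes with each control period).
- camera(name): name is "scene" or "side" or "wrist"; returns a dict with "pixels" (384x512x3 uint8, red, green, blue), "fx", "fy", "cx", "cy" (pixels), "pose" (4x4, takes a point from camera to world coordinates); the wrist camera has in their place "mount" (4x4, takes a point from camera to tool coordinates, whose origin is the TCP and whose axes are the flange's). Camera axes: x right, y down, z forward; pixel columns grow to the right and rows downward; lengths in mm; the calibration is good to about 2 mm. A picture is of the moment at which its call begins: read the wrist's pose just before it. There is no depth.
- sign_off(): hands the job in, once; it reports no verdict.
The state is a dict: "clock": time; "joints": joint angles; "qd": joint speeds; "effort": joint torques, N m; "eef_pos": TCP position; "eef_rot": TCP orientation; "wrist_force": force on the tool from outside, world axes, zero at the start; "moment": the same for the moment, N m; "finger_gap": finger opening in mm.
Only numpy, scipy, OpenCV 4.12 (cv2) and the standard library are available. Lean on these libraries where they do the work, as an engineer would, in place of code of your own. Each camera call takes 0.05 s, during which the arm holds its last target.

## Task

Draw back the bolt on the top half of the small locker's split door and swing the top half wide open, to about a right angle, so that the cutters on its shelf can be reached. Leave the bottom half shut and bolted, then let go; do not shift the bottle, the tubes or the tape measure that stand round it.

Things in the scene. Friction and masses are not known exactly. Their poses are not given: they have to be found in the camera images.
- locker: Grey sheet-steel locker fixed to the desk, 100 deep x 190 wide x 229 mm high. Origin: centre of its underside; x to its back, y to its left as the robot sees it, z up. Front face: x = -50 mm. Two door leaves, one above the other, flush with it, hinged at the right (y = -75 mm), opening towards the robot (-x). Bolt-side jamb: y = +57 to +93 mm (left).
- roof_edge (a point): Middle of the front edge of the locker's flat roof: 200 mm wide, 3 mm thick, underside at z = 226 mm. It overhangs the front by 52 mm, right over the bolt stems: come from the front, tool tilted 30 to 50 degrees from vertical, fingers pointing down and back. Behind and above it hangs the laser's arm (from world x = 0.54 m on, underside 0.29 m up): keep wrist and elbow clear.
- upper_knob (a point): On the axis of the TOP bolt's stem (steel, 12 mm thick, level, square to the leaf, ending 53 mm out from its face), 40 mm out, z = 175 mm. Along the leaf it is 105 mm from the hinge line with the bolt shot, 71 mm with it fully drawn; moves and turns with the leaf. Bolt, guides and keeper stand 17 mm off the face. The stem also serves to pull the leaf; a pinch must turn with the leaf.
- upper_hinge (a point): Point on the hinge line of the top leaf (a vertical line in the plane of the front face, at locker x = -50, y = -75 mm), half-way up the leaf, z = 171 mm; axes turn with the leaf: y along the leaf from hinge to free edge, x into the leaf from its outer face.
- upper_edge (a point): Middle of the free (left-hand) edge of the top leaf, 130 mm from the hinge line, halfway through its thickness. The leaf is 130 mm wide, 104 mm high (z = 119 to 223 mm), 10 mm thick.
- upper_leaf (a joint): Angle of the top leaf, rad: 0 shut, grows as it opens towards the robot (free edge comes to -x, then to the right), stop at 1.92. About 0.35 kg, slight friction (0.03 N m): it stays where it is left.
- upper_bolt (a joint): Travel of the top leaf's bolt, m: 0 fully shot to the left into its keeper on the jamb, grows as it is drawn to the right towards the hinge, stop at 0.034. It clears the keeper at about 0.017; until then the leaf is locked. Friction 1.5 N; stays where it is left.
- lower_knob (a point): The same point on the identical bolt of the BOTTOM leaf, 108 mm lower (z = 67 mm). To be left alone.
- lower_leaf (a joint): Angle of the bottom leaf (130 x 104 mm, z = 11 to 115 mm), rad: 0 shut, grows as it opens. To stay shut.
- lower_bolt (a joint): Travel of the bottom leaf's bolt, m: same meaning as upper_bolt. To stay shot.
- bottle_mid (a point): Bystander: white round bottle, 68 mm diameter, 159 mm high, right of the locker; point half-way up.
- tubes_a_mid (a point): Bystander: bundle of clear tubes in blue feet, 106 x 45 x 77 mm, left of the locker; point half-way up.
- tape_mid (a point): Bystander: black and orange tape measure lying flat, 64 x 70 mm case, 35 mm high, in front and to the right of the locker; point 17 mm up, its case lies on the -y side of the point.

How it is judged:
By the outcome, as a careful person would: the job done as asked, in the order asked, and still so for the second after the job is handed in, with the robot touching nothing.
It also fails if it takes over 54 s, if anything falls off the work surface, if the arm or the gripper's body presses on something with over 40 N, if the wrist force passes 120 N, or if a joint passes its speed limit or range.

## Working session

There is one attempt and no reset: what is moved stays moved. The work goes in short steps, Python scripts to look and compute and a tool call to move; the robot and the scene stay as the last step left them, time stands still between calls to the robot, and variables do not carry over. Pictures are saved under pics/ and viewed, and the job is handed in when it is done.

Besides the shell and the picture viewer there is one more tool, called after "Request:" as a command line: name --pt "numbers of a row" for each row, then --argument value for the rest. servo_tool: Moves the arm, as the interface text tells. Its arguments: {"type":"object","properties":{"series":{"type":"array"},"gripper":{"type":"number"},"grip_force":{"type":"number"}},"required":["series"]}

```bash
mkdir -p pics; python3 - <<'E'
from cell import *
import cv2,numpy as np
s=read_state();print(s)
print(pinch_z)
for n in ["scene","side","wrist"]:
    c=camera(n);cv2.imwrite(f"pics/{n}0.png",c["pixels"][:,:,::-1])
    print(n,c["fx"],c["fy"],c["cx"],c["cy"]);print(np.round(c.get("pose",c.get("mount")),3))
E
```

```text
{'clock': 0.0, 'joints': array([-1.25657410e+00,  3.00486238e-01,  1.52160477e+00, -3.90037471e-05,
        1.32067890e+00, -6.65996338e-02]), 'qd': array([-5.94169253e-04,  1.33544725e-03, -7.04633525e-04,  1.68896073e-04,
        7.97303105e-05,  6.42187745e-04]), 'effort': array([ 3.94189692e-04, -5.31797361e+01, -3.52737844e+01,  7.09336298e-02,
        2.42916495e-02, -1.27127155e-04]), 'eef_pos': array([ 204.3307876 , -510.34674488,  204.86800386]), 'eef_rot': array([-3.14041549e+00, -4.06518309e-05,  3.80831517e-01]), 'wrist_force': array([-0.21411026,  0.17274385, -0.74768646]), 'moment': array([-0.00878509,  0.07521873,  0.01036504]), 'finger_gap': 93.70023645348951}
18.8
scene 396.24000051918426 396.24000051918426 254.25585857213943 188.09118427049364
[[ 9.95000e-01 -6.00000e-02  8.50000e-02  4.49346e+02]
 [-1.02000e-01 -3.96000e-01  9.13000e-01 -6.64650e+02]
 [-2.10000e-02 -9.16000e-01 -4.00000e-01  5.42296e+02]
 [ 0.00000e+00  0.00000e+00  0.00000e+00  1.00000e+00]]
side 435.42490022037487 435.42490022037487 247.0570904941645 187.4684163126347
[[ 9.99000e-01  1.40000e-02 -4.00000e-02  5.50905e+02]
 [ 4.20000e-02 -4.20000e-01  9.07000e-01 -7.76233e+02]
 [-4.00000e-03 -9.08000e-01 -4.20000e-01  6.06414e+02]
 [ 0.00000e+00  0.00000e+00  0.00000e+00  1.00000e+00]]
wrist 299.8995606798629 299.8995606798629 261.5950209206911 192.3266809896256
[[ 0.00000e+00 -9.61000e-01 -2.76000e-01  8.09740e+01]
 [ 1.00000e+00  1.00000e-03 -0.00000e+00 -2.73000e-01]
 [ 0.00000e+00 -2.76000e-01  9.61000e-01 -1.78961e+02]
 [ 0.00000e+00  0.00000e+00  0.00000e+00  1.00000e+00]]
```

View pics/scene0.png

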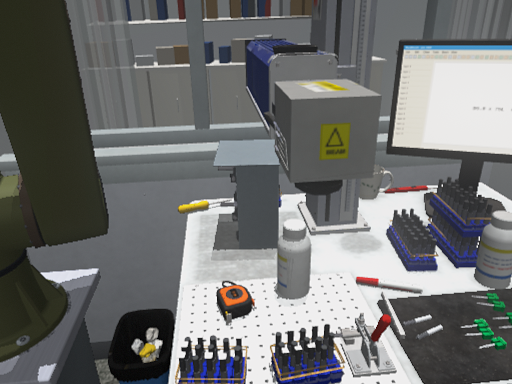

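View pics/side0.png

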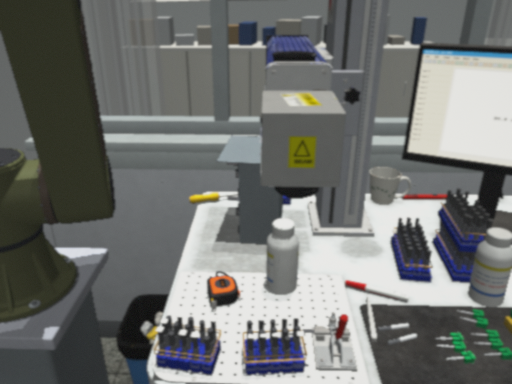

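View pics/wrist0.png

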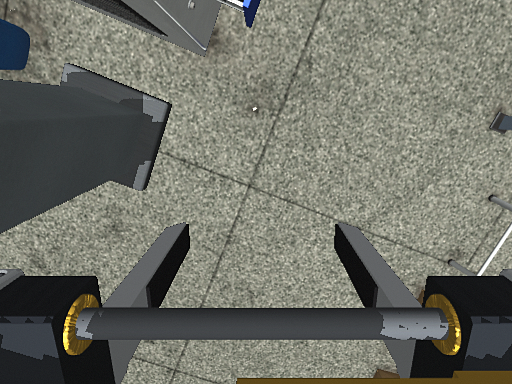

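The scene view shows the locker at about (215-280, 140-248), the bottle at (293, 260) and the tape at (235, 298). The wrist camera sees only floor. I'll zoom in on the locker.

```bash
python3 - <<'E'
import cv2,numpy as np
a=cv2.imread("pics/scene0.png")[130:330,170:330];b=cv2.imread("pics/side0.png")[125:325,170:330]
cv2.imwrite("pics/z0.png",np.hstack([cv2.resize(x,(400,500),interpolation=cv2.INTER_CUBIC)for x in(a,b)]))
E
```

```text
(no output)
```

View pics/z0.png

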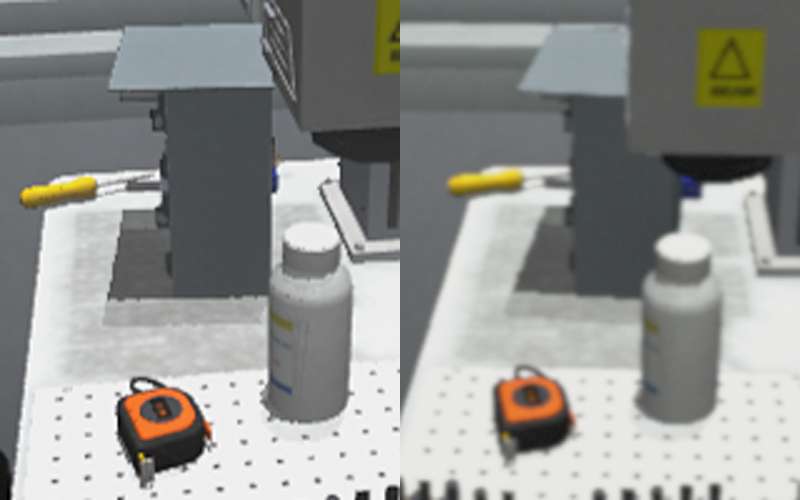

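```bash
cat > h.py <<'E'
import numpy as np
from cell import *
from scipy.spatial.transform import Rotation as R
K={}
def ray(c,u,v,z,T=None):
    T=c["pose"] if T is None else T
    d=T[:3,:3]@np.array([(u-c["cx"])/c["fx"],(v-c["cy"])/c["fy"],1]);o=T[:3,3]
    return np.round(o+d*(z-o[2])/d[2],1)
def proj(c,p,T=None):
    T=c["pose"] if T is None else T
    q=T[:3,:3].T@(np.array(p)-T[:3,3]);return np.round([c["cx"]+c["fx"]*q[0]/q[2],c["cy"]+c["fy"]*q[1]/q[2]],1)
def tool(s):
    T=np.eye(4);T[:3,:3]=R.from_euler("xyz",s["eef_rot"]).as_matrix();T[:3,3]=s["eef_pos"];return T
E
python3 - <<'E'
from h import *
c=camera("scene");d=camera("side")
def zs(x,y):return 170+x/2.5,130+y/2.5
def zd(x,y):return 170+x/2.5,125+y/2.5
print("bot",ray(c,*zs(173,297),0),ray(c,*zs(271,294),0), ray(d,*zd(577,0)if 0 else zd(177,296),0))
print("roof",ray(c,*zs(109,90),229),ray(c,*zs(273,90),229),ray(c,*zs(124,26),229),ray(c,*zs(267,25),229),"side",ray(d,*zd(119,93),229),ray(d,*zd(144,25),229))
print("bottle",ray(c,*zs(311,237),159),ray(d,*zd(284,248),159))
print("tape",ray(c,*zs(160,405),35),ray(d,*zd(132,390),35))
E
```

```text
bot [487.8 195.5   0. ] [587.  187.6   0. ] [491.6 186.9   0. ]
roof [437.2 189.5 229. ] [584.7 165.7 229. ] [455.4 390.4 229. ] [610.6 367.  229. ] side [439.6 178.2 229. ] [446.2 385.2 229. ]
bottle [591.4  16.6 159. ] [591.5  11.4 159. ]
tape [464.1 -18.6  35. ] [464.8 -19.4  35. ]
```

```bash
cat >> h.py <<'E'
def pose(p,tilt,yaw):
    # camera-up pose; tilt deg from vertical, yaw rad of tool x heading
    T=np.eye(4);T[:3,:3]=R.from_euler("xyz",[np.pi,-np.radians(tilt),yaw]).as_matrix();T[:3,3]=p;return T
def rel(A,B):
    D=np.linalg.inv(A)@B
    return np.round(np.r_[D[:3,3]/10,R.from_matrix(D[:3,:3]).as_rotvec()],3)
E
python3 - <<'E'
from h import *
s=read_state();A=tool(s)
B=pose([330,-230,320],0,.1);C=pose([330,250,320],10,-.09);D=pose([370,300,215],55,-.09)
print(rel(A,B),rel(B,C),rel(C,D))
E
```

```text
[ 2.2089e+01 -2.1377e+01 -1.1470e+01 -1.0000e-03  0.0000e+00  2.8100e-01] [ 4.792e+00 -4.776e+01 -0.000e+00 -1.700e-02  1.740e-01  1.900e-01] [ 1.657 -5.339 10.954  0.     0.785  0.   ]
```

Request:
servo_tool --pt "5 -5 -5 0 0 0.06" --pt "10 -10 -9 0 0 0.12" --pt "15 -14 -11.5 0 0 0.18" --pt "19 -18 -11.5 0 0 0.24" --pt "22 -21.4 -11.5 0 0 0.28" --pt "22 -21.4 -11.5 0 0 0.28" --pt "22 -21.4 -11.5 0 0 0.28" --pt "22 -21.4 -11.5 0 0 0.28" --pt "22 -21.4 -11.5 0 0 0.28" --pt "22 -21.4 -11.5 0 0 0.28"

```text
clock: 1.08
eef_pos: [329.8, -228.9, 321.1]
eef_rot: [3.14, -0.001, 0.104]
wrist_force: [0.1, 0.8, -0.4]
finger_gap: 94.1
```

```bash
python3 - <<'E'
from h import *
s=read_state();A=tool(s);print(s)
print(rel(A,pose([330,250,320],10,-.09)))
E
```

```text
{'clock': 1.0833, 'joints': array([-6.98035288e-01, -1.11234415e-01,  1.70481421e+00, -3.81042360e-05,
        1.54645009e+00,  7.68284711e-01]), 'qd': array([-0.0668666 ,  0.03053063,  0.00425262, -0.00951059, -0.00701065,
       -0.02557291]), 'effort': array([  2.83925571, -32.47887611, -37.76416183,   0.23000588,
         0.15210229,   0.54475883]), 'eef_pos': array([ 329.79580907, -228.91677663,  321.05959908]), 'eef_rot': array([ 3.14044238e+00, -1.05858244e-03,  1.04477834e-01]), 'wrist_force': array([ 0.13005446,  0.76539796, -0.36244679]), 'moment': array([ 0.01667632,  0.06409025, -0.03094162]), 'finger_gap': 94.12025385117661}
[ 5.0150e+00 -4.7628e+01  5.6000e-02 -1.6000e-02  1.7300e-01  1.9400e-01]
```

Request:
servo_tool --pt "5 -47.6 0 -0.016 0.173 0.194" --pt "5 -47.6 0 -0.016 0.173 0.194" --pt "5 -47.6 0 -0.016 0.173 0.194" --pt "5 -47.6 0 -0.016 0.173 0.194" --pt "5 -47.6 0 -0.016 0.173 0.194" --pt "5 -47.6 0 -0.016 0.173 0.194" --pt "5 -47.6 0 -0.016 0.173 0.194" --pt "5 -47.6 0 -0.016 0.173 0.194" --pt "5 -47.6 0 -0.016 0.173 0.194" --pt "5 -47.6 0 -0.016 0.173 0.194"

```text
clock: 1.92
eef_pos: [331.0, 168.9, 320.3]
eef_rot: [-3.141, -0.174, -0.095]
wrist_force: [1.3, -1.7, -0.2]
finger_gap: 93.9
```

```bash
python3 - <<'E'
from h import *
s=read_state();A=tool(s);print(s["joints"],s["eef_pos"],s["eef_rot"])
print(rel(A,pose([360,300,240],50,-.09)))
E
```

```text
[ 0.4369755  -0.2780765   1.85186933 -0.08855719  1.41773667  2.11004438] [331.01722185 168.90206318 320.31831158] [-3.14101438 -0.17406438 -0.09539609]
[ 2.2100e-01 -1.3322e+01  8.2020e+00  2.0000e-03  6.9900e-01 -5.0000e-03]
```

Request:
servo_tool --pt "0 -4 2.5 0 0.1 0" --pt "0 -8 5 0 0.2 0" --pt "0 -12 7 0 0.3 0" --pt "0.2 -13.3 8.2 0 0.4 0" --pt "0.2 -13.3 8.2 0 0.5 0" --pt "0.2 -13.3 8.2 0 0.6 0" --pt "0.2 -13.3 8.2 0 0.7 0" --pt "0.2 -13.3 8.2 0 0.7 0" --pt "0.2 -13.3 8.2 0 0.7 0" --pt "0.2 -13.3 8.2 0 0.7 0"

```text
clock: 2.75
eef_pos: [412.2, 189.9, 306.7]
eef_rot: [-3.131, -0.817, -0.039]
wrist_force: [0.4, 0.8, 0.7]
finger_gap: 94.2
```

```bash
python3 - <<'E'
from h import *
import cv2
s=read_state();A=tool(s);print(s["joints"],s["eef_pos"],s["eef_rot"])
np.save("T3.npy",A)
c=camera("wrist");cv2.imwrite("pics/w3.png",c["pixels"][:,:,::-1])
c=camera("scene");cv2.imwrite("pics/s3.png",c["pixels"][:,:,::-1])
E
```

```text
[ 0.60948699 -0.34371309  2.11385187 -0.6617493   0.77887746  2.55276301] [412.18167281 189.92358695 306.72463047] [-3.13068388 -0.81728892 -0.0388532 ]
```

View pics/w3.png

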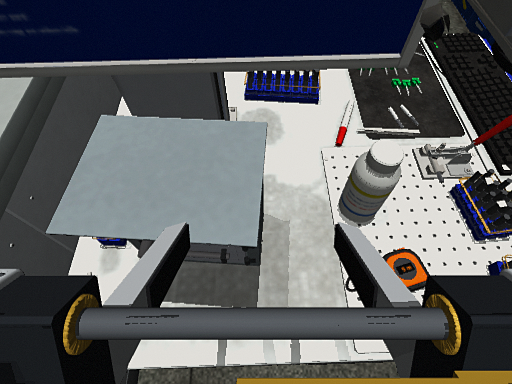

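View pics/s3.png

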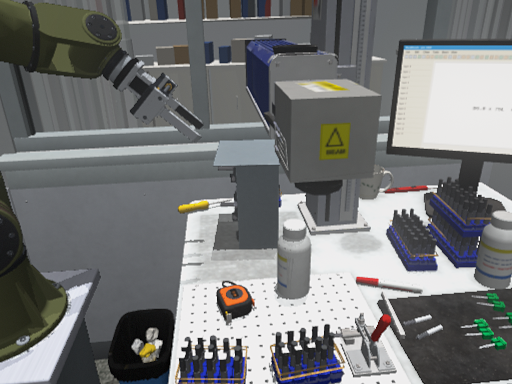

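```bash
cat > k.py <<'E'
from h import *
D=[([-1.25657410,.300486238,1.52160477,-3.9e-05,1.32067890,-.0665996338],[204.3307876,-510.34674488,204.86800386],[-3.14041549,-4.065e-05,.380831517]),
([-.698035288,-.111234415,1.70481421,-3.81e-05,1.54645009,.768284711],[329.79580907,-228.91677663,321.05959908],[3.14044238,-.00105858,.104477834]),
([.4369755,-.2780765,1.85186933,-.08855719,1.41773667,2.11004438],[331.01722185,168.90206318,320.31831158],[-3.14101438,-.17406438,-.09539609]),
([.60948699,-.34371309,2.11385187,-.6617493,.77887746,2.55276301],[412.18167281,189.92358695,306.72463047],[-3.13068388,-.81728892,-.0388532])]
rz=lambda a:R.from_euler("z",a).as_matrix();ry=lambda a:R.from_euler("y",a).as_matrix()
def rots(q,s4=1,s6=1,c6=0):
    A=rz(q[0]);B=A@ry(q[1]);C=B@ry(q[2]);Dd=C@rz(s4*q[3]);E=Dd@ry(q[4]);F=E@rz(s6*q[5]+c6);return A,B,C,Dd,E,F
def rows(q,**k):
    A,B,C,Dd,E,F=rots(q,**k)
    return np.c_[A[:,0],A[:,1],A[:,2],B[:,2],C[:,0],C[:,2],E[:,2]]
E
python3 - <<'E'
from k import *
from itertools import product
for s4,s6,c in product([1,-1],[1,-1],[0,np.pi/2,np.pi,-np.pi/2]):
    e=[np.linalg.norm((R.from_matrix(rots(q,s4,s6,c)[5]).inv()*R.from_euler("xyz",r)).as_rotvec()) for q,p,r in D]
    if max(e)<.3:
        M=np.vstack([rows(q,s4=s4,s6=s6,c6=c) for q,p,r in D]);b=np.hstack([p for q,p,r in D])
        x,_,rk,sv=np.linalg.lstsq(M,b,rcond=None);print(s4,s6,c,np.round(e,4),np.round(x,1),rk,np.round(sv,3),np.round(M@x-b,1))
c=camera("wrist");T=np.load("T3.npy")@c["mount"]
for uv in [(260.5,243),(48,235),(101,115),(267,123)]: print(uv,ray(c,*uv,229,T))
E
```

```text
1 1 1.5707963267948966 [0. 0. 0. 0.] [  0.   36.6 221.2 424.2  40.9 447.5 270.6] 7 [3.935 2.827 2.012 0.571 0.341 0.151 0.101] [-0. -0. -0. -0.  0. -0.  0.  0.  0. -0.  0.  0.]
(260.5, 243) [437.3 191.3 229. ]
(48, 235) [451.7 388.8 229. ]
(101, 115) [605.  376.8 229. ]
(267, 123) [584.7 179.5 229. ]
```

```bash
cat >> k.py <<'E'
from scipy.optimize import least_squares
X=np.array([0,36.6,221.2,424.2,40.9,447.5,270.6])
M=np.vstack([rows(q,c6=np.pi/2) for q,p,r in D]);X=np.linalg.lstsq(M,np.hstack([p for q,p,r in D]),rcond=None)[0]
LO=np.array([-3.03,-.79,.23,-1.04,0,-2.55]);HI=np.array([3.03,2.21,2.52,4.18,3.07,2.55])
def fk(q):
    T=np.eye(4);T[:3,:3]=rots(q,c6=np.pi/2)[5];T[:3,3]=rows(q,c6=np.pi/2)@X;return T
def ik(T,q0):
    f=lambda q:(lambda F:np.r_[(F[:3,3]-T[:3,3])/100,R.from_matrix(F[:3,:3].T@T[:3,:3]).as_rotvec()])(fk(q))
    r=least_squares(f,np.clip(q0,LO+.01,HI-.01),bounds=(LO,HI));return r.x,np.abs(r.fun).max()
ORG=np.array([546,282.]);YAW=-.08
def L2W(l):
    c,s=np.cos(YAW),np.sin(YAW);return np.array([ORG[0]+c*l[0]-s*l[1],ORG[1]+s*l[0]+c*l[1],l[2]])
def stem(th,along,out,z=175):
    # stem point world for leaf angle th
    c,s=np.cos(th),np.sin(th);v=np.array([-out,along])
    return L2W([-50+c*v[0]-s*v[1],-75+s*v[0]+c*v[1],z])
def tpose(g,tilt,yaw,flip=0,back=18.8):
    """tool pose with grasp point at g, tool z heading horizontally along yaw, tilt deg from vertical"""
    T=pose([0,0,0],tilt,yaw)
    if flip:T[:3,:3]=T[:3,:3]@rz(np.pi)
    T[:3,3]=np.array(g)+back*T[:3,2];return T
E
python3 - <<'E'
from k import *
rng=np.random.default_rng(0)
for flip in(0,1):
  for tilt in(30,40,50):
    print("flip",flip,"tilt",tilt)
    for th in [0,.3,.6,.9,1.2,1.5]:
      T=tpose(stem(th,71 if th else 105,42),tilt,YAW+th,flip);sols=[]
      for i in range(25):
        q,e=ik(T,[.5,.2,1.5,0,1,0]+rng.normal(size=6)*[.3,.3,.3,1.5,.5,1.2])
        if e<1e-3 and not any(np.abs(q-a).max()<.05 for a in sols):sols.append(q)
      print(th,[np.round(a,2).tolist() for a in sols])
E
```

```text
flip 0 tilt 30
0 []
0.3 [[0.57, 0.05, 2.02, -0.31, 0.59, 2.14]]
0.6 [[0.45, -0.03, 2.1, 0.07, 0.54, 1.45]]
0.9 [[0.3, -0.05, 2.13, 0.43, 0.65, 0.76]]
1.2 [[0.15, -0.02, 2.1, 0.59, 0.84, 0.25]]
1.5 [[0.05, 0.06, 2.02, 0.6, 1.04, -0.11]]
flip 0 tilt 40
0 []
0.3 [[0.61, 0.02, 2.13, -0.65, 0.41, 2.48]]
0.6 [[0.44, -0.07, 2.21, 0.17, 0.31, 1.35]]
0.9 [[0.24, -0.09, 2.23, 0.78, 0.52, 0.39]]
1.2 [[0.07, -0.03, 2.18, 0.87, 0.82, -0.04]]
1.5 [[-0.04, 0.08, 2.06, 0.81, 1.08, -0.32]]
flip 0 tilt 50
0 []
0.3 []
0.6 [[0.43, -0.08, 2.31, 1.05, 0.08, 0.47]]
0.9 [[0.18, -0.09, 2.32, 1.29, 0.5, -0.13]]
1.2 [[-0.02, -0.01, 2.24, 1.15, 0.86, -0.35]]
1.5 [[-0.12, 0.13, 2.1, 1.0, 1.15, -0.52]]
flip 1 tilt 30
0 [[0.7, 0.21, 1.84, -0.53, 0.78, -0.46]]
0.3 [[0.57, 0.05, 2.02, -0.31, 0.59, -1.0]]
0.6 [[0.45, -0.03, 2.1, 0.07, 0.54, -1.69]]
0.9 [[0.3, -0.05, 2.13, 0.43, 0.65, -2.38]]
1.2 []
1.5 []
flip 1 tilt 40
0 [[0.76, 0.2, 1.92, -0.84, 0.7, -0.15]]
0.3 [[0.61, 0.02, 2.13, -0.65, 0.41, -0.66]]
0.6 [[0.44, -0.07, 2.21, 0.17, 0.31, -1.79]]
0.9 []
1.2 []
1.5 []
flip 1 tilt 50
0 []
0.3 []
0.6 []
0.9 []
1.2 []
1.5 []
```

```bash
python3 - <<'E'
from k import *
s=read_state();A=tool(s)
B=tpose([330,250,300],20,-.08);B[:3,:3]=B[:3,:3]@rz(-1.1)
q,e=ik(B,s["joints"]-[0,0,0,0,0,1]);print(q,e)
print(rel(A,B))
for th in [.7,.8,.85,.9,1.]:
  for tilt in(25,30,35,38):
    T=tpose(stem(th,71,44),tilt,YAW+th,1);q,e=ik(T,[.35,0,2.1,.3,.6,-2.1]);print(th,tilt,np.round(q,2),round(e,3))
E
```

```text
[ 0.70736185 -0.20316828  1.9072994  -0.26321202  1.19807655  1.32488551] 1.1492635943270429e-11
[-7.127 -5.609 -3.926  0.224 -0.436 -1.043]
0.7 25 [ 0.41 -0.02  2.06  0.14  0.67 -1.87] 0.0
0.7 30 [ 0.4  -0.05  2.12  0.21  0.56 -1.94] 0.0
0.7 35 [ 0.39 -0.07  2.18  0.31  0.46 -2.04] 0.0
0.7 38 [ 0.38 -0.08  2.21  0.39  0.39 -2.13] 0.0
0.8 25 [ 0.37 -0.03  2.07  0.23  0.69 -2.07] 0.0
0.8 30 [ 0.35 -0.06  2.13  0.33  0.6  -2.17] 0.0
0.8 35 [ 0.33 -0.08  2.18  0.47  0.51 -2.32] 0.0
0.8 38 [ 0.31 -0.09  2.22  0.58  0.46 -2.43] 0.0
0.85 25 [ 0.34 -0.03  2.08  0.27  0.71 -2.17] 0.0
0.85 30 [ 0.32 -0.06  2.13  0.38  0.62 -2.28] 0.0
0.85 35 [ 0.29 -0.08  2.18  0.53  0.54 -2.44] 0.0
0.85 38 [ 0.28 -0.09  2.22  0.64  0.5  -2.55] 0.001
0.9 25 [ 0.32 -0.03  2.08  0.31  0.73 -2.26] 0.0
0.9 30 [ 0.29 -0.06  2.13  0.43  0.65 -2.39] 0.0
0.9 35 [ 0.26 -0.08  2.18  0.58  0.58 -2.55] 0.0
0.9 38 [ 0.27 -0.09  2.2   0.61  0.54 -2.55] 0.025
1.0 25 [ 0.27 -0.03  2.08  0.37  0.77 -2.44] 0.0
1.0 30 [ 0.25 -0.05  2.13  0.48  0.71 -2.55] 0.007
1.0 35 [ 0.26 -0.08  2.16  0.52  0.64 -2.55] 0.049
1.0 38 [ 0.26 -0.09  2.18  0.54  0.6  -2.55] 0.075
```

Request:
servo_tool --pt "-2 -1 -2 0 -0.05 -0.1" --pt "-4 -3 -4 0.05 -0.1 -0.2" --pt "-6 -5 -4 0.1 -0.2 -0.3" --pt "-7.1 -5.6 -3.9 0.15 -0.3 -0.42" --pt "-7.1 -5.6 -3.9 0.2 -0.4 -0.54" --pt "-7.1 -5.6 -3.9 0.22 -0.44 -0.66" --pt "-7.1 -5.6 -3.9 0.22 -0.44 -0.78" --pt "-7.1 -5.6 -3.9 0.22 -0.44 -0.9" --pt "-7.1 -5.6 -3.9 0.22 -0.44 -1.04" --pt "-7.1 -5.6 -3.9 0.22 -0.44 -1.04" --gripper 5

```text
clock: 3.73
eef_pos: [336.5, 250.6, 281.6]
eef_rot: [2.827, -0.148, 1.047]
wrist_force: [-0.3, 0.3, -0.1]
finger_gap: 50.0
```

```bash
python3 - <<'E'
from k import *
s=read_state();A=tool(s);print(s["joints"],s["eef_pos"])
B=tpose([330,270,290],25,-.08);B[:3,:3]=B[:3,:3]@rz(-2.2)
q,e=ik(B,s["joints"]-[0,0,0,0,0,1]);print(q,e)
C=tpose([330,290,260],35,-.08,1)
q,e=ik(C,q-[0,0,0,0,0,1]);print(q,e)
print(rel(A,B),rel(B,C))
E
```

```text
[ 0.71144739 -0.19617209  1.90279495 -0.26657703  1.20344282  1.32550649] [336.50010912 250.55433738 281.57049914]
[ 0.79103878 -0.18389811  1.93389148 -0.36610219  1.1270109   0.3561833 ] 1.1368683772161603e-15
[ 0.91457298 -0.14584605  2.02456701 -0.61153386  0.99310683 -0.30490861] 6.974977395657334e-10
[ 1.555e+00 -1.118e+00  7.950e-01 -9.500e-02 -1.000e-03 -1.094e+00] [ 2.251  0.295  2.623 -0.082 -0.161 -0.939]
```

Request:
servo_tool --pt "0.3 -0.3 0.2 -0.01 0 -0.12" --pt "0.6 -0.6 0.4 -0.03 0 -0.24" --pt "1 -0.8 0.6 -0.05 0 -0.36" --pt "1.3 -1 0.8 -0.07 0 -0.48" --pt "1.5 -1.1 0.8 -0.09 0 -0.6" --pt "1.5 -1.1 0.8 -0.095 0 -0.72" --pt "1.5 -1.1 0.8 -0.095 0 -0.84" --pt "1.5 -1.1 0.8 -0.095 0 -0.96" --pt "1.5 -1.1 0.8 -0.095 0 -1.09" --pt "1.5 -1.1 0.8 -0.095 0 -1.09"

```text
clock: 4.57
eef_pos: [337.6, 268.8, 273.0]
eef_rot: [2.779, 0.249, 2.071]
wrist_force: [0.4, -0.3, -0.7]
finger_gap: 50.2
```

Request:
servo_tool --pt "0.3 0 0.3 -0.01 -0.02 -0.12" --pt "0.6 0 0.6 -0.02 -0.04 -0.24" --pt "0.9 0.1 0.9 -0.03 -0.06 -0.36" --pt "1.2 0.2 1.3 -0.04 -0.08 -0.48" --pt "1.5 0.2 1.7 -0.05 -0.1 -0.6" --pt "1.8 0.2 2 -0.06 -0.12 -0.7" --pt "2.1 0.3 2.4 -0.07 -0.14 -0.8" --pt "2.25 0.3 2.6 -0.08 -0.16 -0.88" --pt "2.25 0.3 2.6 -0.08 -0.16 -0.94" --pt "2.25 0.3 2.6 -0.08 -0.16 -0.94"

```text
clock: 5.4
eef_pos: [340.4, 288.7, 245.0]
eef_rot: [3.136, 0.609, 3.049]
wrist_force: [0.5, -0.3, -0.3]
finger_gap: 49.8
```

```bash
python3 - <<'E'
from h import *
import cv2
s=read_state();A=tool(s);print(s["joints"],s["eef_pos"],s["eef_rot"])
np.save("T4.npy",A)
c=camera("wrist");cv2.imwrite("pics/w4.png",c["pixels"][:,:,::-1])
E
```

```text
[ 0.91413322 -0.14697333  2.02395016 -0.60955476  0.99568119 -0.29701872] [340.44491455 288.67538129 245.03440651] [3.13550273 0.60943156 3.04919213]
```

View pics/w4.png

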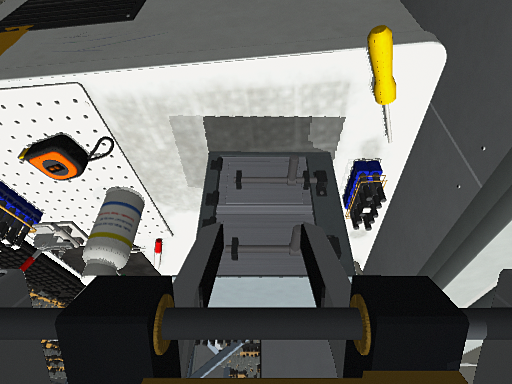

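The view is upside down. It shows the locker front: the lower bolt stem at about (294, 170), the upper stem at about (296, 235), and the roof below at about (265, 290). I'll zoom in to check where the stem is.

```bash
python3 - <<'E'
from k import *
import cv2
a=cv2.imread("pics/w4.png")
c=camera("wrist");T=np.load("T4.npy")@c["mount"]
for n,p in dict(tip=stem(0,105,53),knob=stem(0,105,40),base=stem(0,105,17),ltip=stem(0,105,53,67),lbase=stem(0,105,17,67),roofR=L2W([-102,-100,227]),roofL=L2W([-102,100,227]),boxR=L2W([-50,-95,0]),boxL=L2W([-50,95,0])).items():
    u=proj(c,p,T);print(n,u);cv2.circle(a,tuple(int(round(x)) for x in u),1,(0,0,255),-1)
z=cv2.resize(a[110:300,190:370],None,fx=3.1,fy=3.1,interpolation=cv2.INTER_NEAREST);cv2.imwrite("pics/z4.png",z)
E
```

```text
tip [299.1 228.2]
knob [298.  234.7]
base [296.3 245.1]
ltip [292.  156.8]
lbase [290.2 175.7]
roofR [167.1 276.4]
roofL [377.3 274.7]
boxR [206.8 152. ]
boxL [328.3 150.9]
```

View pics/z4.png

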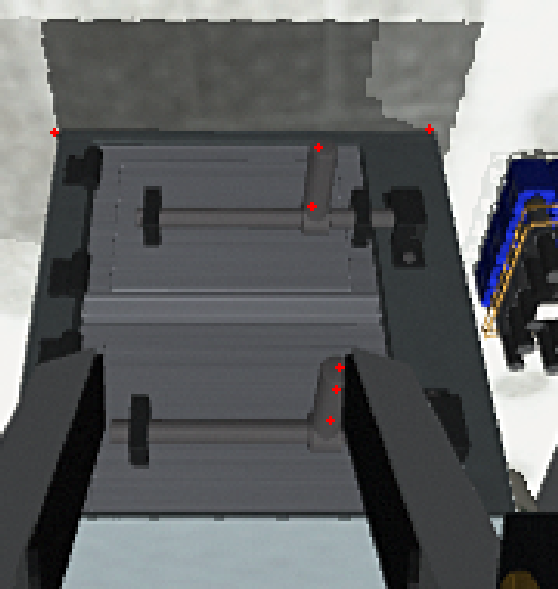

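```bash
python3 - <<'E'
from k import *
s=read_state();A=tool(s);g=stem(0,105,44)+[0,-2,0]
B=tpose(g,40,YAW,1,back=18.8-70);C=tpose(g,40,YAW,1)
q=s["joints"]
for T in(B,C):
    q,e=ik(T,q);print(np.round(q,3),round(e,5),T[:3,3])
print(rel(A,B),rel(B,C),rel(A,C))
E
```

```text
[ 0.843  0.058  1.941 -0.763  0.835 -0.208] 0.0 [421.89261298 320.04608299 214.22147549]
[ 0.762  0.192  1.932 -0.843  0.697 -0.152] 0.0 [466.74383801 316.45031073 160.59836447]
[-4.579e+00  3.857e+00  7.058e+00 -2.000e-03 -8.800e-02 -1.500e-02] [ 0.  0.  7.  0. -0. -0.] [-5.1950e+00  3.8720e+00  1.4031e+01 -2.0000e-03 -8.8000e-02 -1.5000e-02]
```

Request:
servo_tool --pt "-1 1 1 0 -0.02 0" --pt "-2 1.6 2 0 -0.04 -0.01" --pt "-3 2.4 3 0 -0.06 -0.015" --pt "-4 3.2 4.5 0 -0.088 -0.015" --pt "-4.6 3.86 6 0 -0.088 -0.015" --pt "-4.6 3.86 7 0 -0.088 -0.015" --pt "-4.6 3.86 7 0 -0.088 -0.015" --pt "-4.6 3.86 7 0 -0.088 -0.015" --pt "-4.6 3.86 7 0 -0.088 -0.015" --pt "-4.6 3.86 7 0 -0.088 -0.015" --gripper 4

```text
clock: 6.33
eef_pos: [421.3, 320.2, 215.8]
eef_rot: [-3.139, 0.699, 3.066]
wrist_force: [-0.7, 0.1, 0.3]
finger_gap: 40.0
```

```bash
python3 - <<'E'
from k import *
import cv2
s=read_state();A=tool(s);g=stem(0,105,44)+[0,-2,0]
C=tpose(g,40,YAW,1)
print(rel(A,C),s["wrist_force"])
c=camera("wrist");a=c["pixels"][:,:,::-1].copy();T=A@c["mount"]
for p in (stem(0,105,53),stem(0,105,40)):
    u=proj(c,p,T);print(u);cv2.circle(a,tuple(int(round(x)) for x in u),1,(0,0,255),-1)
cv2.imwrite("pics/z5.png",cv2.resize(a[100:340,150:400],None,fx=2.4,fy=2.4,interpolation=cv2.INTER_NEAREST))
E
```

```text
[ 6.400e-02 -1.600e-02  7.163e+00  0.000e+00  1.000e-03  4.000e-03] [-0.68338401  0.08032643  0.34017062]
[263.1 202.2]
[263.  210.6]
```

View pics/z5.png

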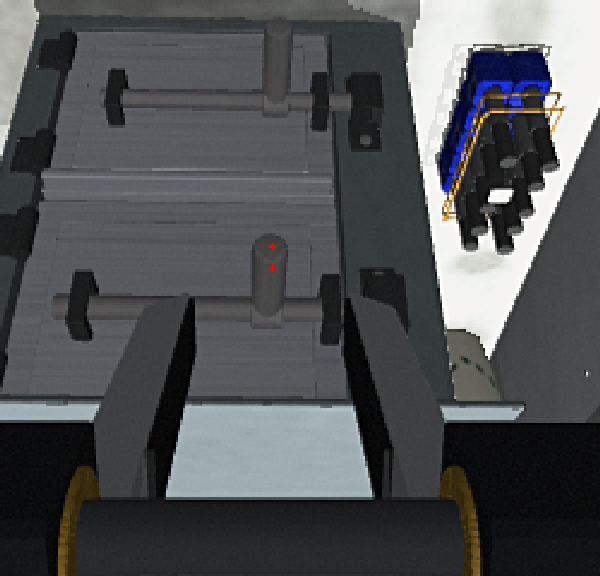

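The stem tip at zoom (270, 246) lies midway between the fingers, so I'll advance and then pinch.

Request:
servo_tool --pt "0 0 1 0 0 0" --pt "0 0 2 0 0 0" --pt "0 0 3 0 0 0" --pt "0 0 4 0 0 0" --pt "0 0 5 0 0 0" --pt "0 0 6 0 0 0" --pt "0 0 6.6 0 0 0" --pt "0 0 7.1 0 0 0" --pt "0 0 7.1 0 0 0" --pt "0 0 7.1 0 0 0"

```text
clock: 7.22
eef_pos: [467.1, 316.5, 160.7]
eef_rot: [-3.137, 0.699, 3.068]
wrist_force: [-0.1, -0.9, -0.1]
finger_gap: 40.1
```

Request:
servo_tool --pt "0 0 0 0 0 0" --pt "0 0 0 0 0 0" --pt "0 0 0 0 0 0" --pt "0 0 0 0 0 0" --pt "0 0 0 0 0 0" --pt "0 0 0 0 0 0" --pt "0 0 0 0 0 0" --pt "0 0 0 0 0 0" --pt "0 0 0 0 0 0" --pt "0 0 0 0 0 0" --gripper 0 --grip_force 10

```text
clock: 8.05
eef_pos: [467.1, 316.6, 160.9]
eef_rot: [-3.137, 0.699, 3.068]
wrist_force: [-2.1, 1.1, 2.4]
finger_gap: 11.8
```

```bash
python3 - <<'E'
from k import *
import cv2
s=read_state();A=tool(s)
print(s["eef_pos"],s["wrist_force"],s["finger_gap"],"grasp",A[:3,3]-18.8*A[:3,2],"exp",stem(0,105,44))
g0=A[:3,3]-18.8*A[:3,2]
B=A.copy();B[:3,3]+=stem(0,71,44)-stem(0,105,44);print(rel(A,B))
c=camera("wrist");a=c["pixels"][:,:,::-1].copy();cv2.imwrite("pics/w6.png",a)
E
```

```text
[467.13275776 316.62468448 160.88638583] [-2.12513918  1.14171989  2.41969008] 11.791542084244513 grasp [455.07729765 317.59738001 175.27943085] exp [454.69808043 319.41603242 175.        ]
[ 1.6e-02 -3.4e+00  1.0e-03 -0.0e+00 -0.0e+00  0.0e+00]
```

View pics/w6.png

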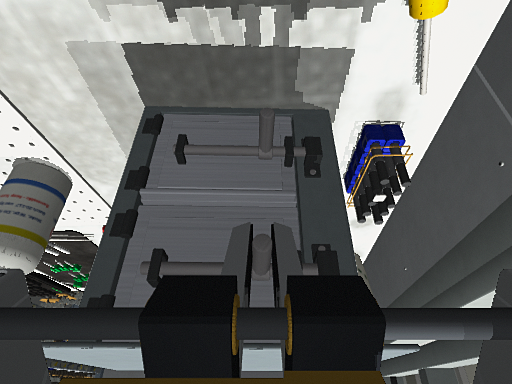

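The stem is pinched between the fingers at about (262, 250), with an 11.8 mm gap. Next I'll draw the bolt.

Request:
servo_tool --pt "0 -0.4 0 0 0 0" --pt "0 -0.8 0 0 0 0" --pt "0 -1.2 0 0 0 0" --pt "0 -1.6 0 0 0 0" --pt "0 -2.0 0 0 0 0" --pt "0 -2.4 0 0 0 0" --pt "0 -2.8 0 0 0 0" --pt "0 -3.1 0 0 0 0" --pt "0 -3.3 0 0 0 0" --pt "0 -3.3 0 0 0 0"

```text
clock: 8.93
eef_pos: [464.1, 285.6, 161.1]
eef_rot: [3.14, 0.699, 3.068]
wrist_force: [-9.5, 20.9, -0.0]
finger_gap: 15.1
```

```bash
python3 - <<'E'
from k import *
import cv2
s=read_state();A=tool(s)
g=A[:3,3]-18.8*A[:3,2]
print(s["wrist_force"],s["finger_gap"],"grasp",g,"exp",stem(0,72,44),s["joints"])
np.save("A7.npy",A)
# swing: rotate about vertical through hinge, tilt lowered progressively
H=stem(0,0,0);H=H+(g-stem(0,72,44))*[0,1,0]
P=[]
q=s["joints"]
for i in range(1,21):
    th=.8*i/20;tilt=np.degrees(s["eef_rot"][1])-10*i/20
    gg=H+rz(th)@(g-H);gg[2]=g[2]
    T=tpose(gg,tilt,s["eef_rot"][2]-np.pi+th,1);q,e=ik(T,q);P.append(T)
    if i%5==0:print(th,np.round(q,2),round(e,4))
print("first",*[rel(A,T).tolist() for T in P[:10]],sep="\n")
print("second",*[rel(P[9],T).tolist() for T in P[10:]],sep="\n")
E
```

```text
[-9.49275539 20.8962306  -0.03008813] 15.058217593772397 grasp [451.99819719 286.4462573  175.45112236] exp [452.06089553 286.52157611 175.        ] [ 0.71017322  0.13640898  1.99673518 -0.8422761   0.65247124 -0.19187838]
0.2 [ 0.64  0.06  2.07 -0.65  0.52 -0.57] 0.0
0.4 [ 0.55 -0.01  2.11 -0.29  0.45 -1.12] 0.0
0.6 [ 0.45 -0.05  2.13  0.09  0.49 -1.72] 0.0
0.8 [ 0.35 -0.06  2.13  0.33  0.6  -2.18] 0.0
first
[0.236, -0.135, -0.185, -0.024, 0.009, -0.031]
[0.467, -0.279, -0.366, -0.049, 0.017, -0.062]
[0.694, -0.436, -0.543, -0.074, 0.026, -0.093]
[0.916, -0.604, -0.717, -0.099, 0.035, -0.124]
[1.132, -0.784, -0.885, -0.124, 0.044, -0.156]
[1.343, -0.976, -1.05, -0.148, 0.052, -0.188]
[1.547, -1.178, -1.209, -0.172, 0.061, -0.22]
[1.745, -1.391, -1.363, -0.196, 0.069, -0.252]
[1.937, -1.615, -1.511, -0.219, 0.078, -0.285]
[2.121, -1.848, -1.654, -0.242, 0.086, -0.317]
second
[0.251, -0.138, -0.164, -0.023, 0.009, -0.033]
[0.497, -0.287, -0.326, -0.045, 0.017, -0.066]
[0.738, -0.45, -0.484, -0.068, 0.026, -0.099]
[0.974, -0.624, -0.638, -0.09, 0.035, -0.133]
[1.203, -0.809, -0.788, -0.111, 0.043, -0.166]
[1.426, -1.006, -0.934, -0.133, 0.052, -0.2]
[1.643, -1.215, -1.075, -0.154, 0.061, -0.234]
[1.852, -1.433, -1.211, -0.174, 0.069, -0.268]
[2.054, -1.663, -1.342, -0.195, 0.078, -0.303]
[2.247, -1.902, -1.468, -0.215, 0.086, -0.337]
```

Request:
servo_tool --pt "0 0.1 0 0 0 0" --pt "0 0.15 0 0 0 0" --pt "0 0.15 0 0 0 0" --pt "0 0.15 0 0 0 0" --pt "0 0.15 0 0 0 0" --pt "0 0.15 0 0 0 0" --pt "0 0.15 0 0 0 0" --pt "0 0.15 0 0 0 0" --pt "0 0.15 0 0 0 0" --pt "0 0.15 0 0 0 0"

```text
clock: 9.77
eef_pos: [464.2, 287.4, 161.0]
eef_rot: [3.14, 0.699, 3.068]
wrist_force: [-9.0, 19.4, 0.7]
finger_gap: 11.6
```

```bash
python3 - <<'E'
from k import *
import cv2
s=read_state();A=tool(s);g=A[:3,3]-18.8*A[:3,2];print(g,s["finger_gap"],s["wrist_force"])
c=camera("wrist");a=c["pixels"][:,:,::-1].copy();cv2.imwrite("pics/w7.png",cv2.resize(a[80:330,90:390],None,fx=2.4,fy=2.4))
E
```

```text
[452.10885973 288.22285712 175.42044053] 11.628286643593562 [-8.99213035 19.35122198  0.6503696 ]
```

View pics/w7.png

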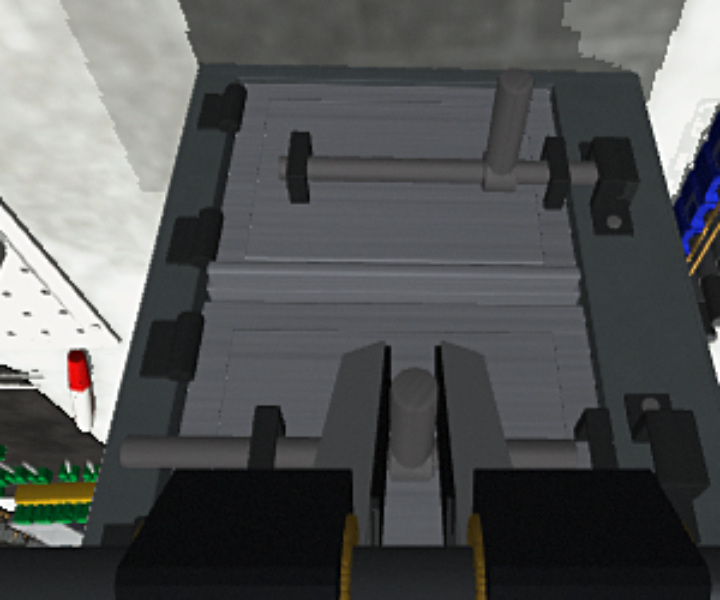

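Request:
servo_tool --pt "0 0.05 0 0 0 0" --pt "0 0.1 0 0 0 0" --pt "0 0.15 0 0 0 0" --pt "0 0.15 0 0 0 0" --pt "0 0.15 0 0 0 0" --pt "0 0.15 0 0 0 0" --pt "0 0.15 0 0 0 0" --pt "0 0.15 0 0 0 0" --pt "0 0.15 0 0 0 0" --pt "0 0.15 0 0 0 0"

```text
clock: 10.65
eef_pos: [464.5, 287.6, 161.0]
eef_rot: [-3.14, 0.699, 3.068]
wrist_force: [-7.8, 12.1, 1.5]
finger_gap: 11.5
```

```bash
python3 - <<'E'
from k import *
import cv2
s=read_state();A=tool(s);g=A[:3,3]-18.8*A[:3,2];print(g,s["finger_gap"],s["wrist_force"],s["moment"])
E
```

```text
[452.41939455 288.54530297 175.34647848] 11.501645566078555 [-7.8444918  12.14879179  1.45857847] [1.62810047 1.01505188 1.20253873]
```

Request:
servo_tool --pt "0 0.05 0 0 0 0" --pt "0 0.1 0 0 0 0" --pt "0 0.15 0 0 0 0" --pt "0 0.2 0 0 0 0" --pt "0 0.2 0 0 0 0" --pt "0 0.2 0 0 0 0" --pt "0 0.2 0 0 0 0" --pt "0 0.2 0 0 0 0" --pt "0 0.2 0 0 0 0" --pt "0 0.2 0 0 0 0"

```text
clock: 11.48
eef_pos: [464.6, 288.1, 160.8]
eef_rot: [-3.137, 0.698, 3.068]
wrist_force: [-8.0, 0.8, 4.7]
finger_gap: 11.4
```

```bash
python3 - <<'E'
from k import *
import cv2
s=read_state();A=tool(s);g=A[:3,3]-18.8*A[:3,2];print(g,s["finger_gap"],s["wrist_force"],s["moment"])
H=stem(0,0,0)
P=[]
q=s["joints"]
for i in range(1,21):
    th=.8*i/20;tilt=np.degrees(s["eef_rot"][1])-10*i/20
    gg=H+rz(th)@(g-H);gg[2]=g[2]
    T=tpose(gg,tilt,s["eef_rot"][2]-np.pi+th,1);P.append(T)
print("first",*[rel(A,T).tolist() for T in P[:10]],sep="\n")
E
```

```text
[452.59748469 289.09031273 175.17188195] 11.437071132857316 [-7.99545271  0.77531442  4.68631302] [-0.0043175   0.65147238 -0.14989011]
first
[0.244, -0.123, -0.19, -0.031, 0.009, -0.031]
[0.483, -0.267, -0.377, -0.056, 0.017, -0.062]
[0.718, -0.425, -0.56, -0.081, 0.026, -0.093]
[0.948, -0.594, -0.739, -0.106, 0.035, -0.124]
[1.173, -0.776, -0.914, -0.13, 0.043, -0.156]
[1.391, -0.969, -1.083, -0.154, 0.052, -0.188]
[1.604, -1.174, -1.248, -0.178, 0.06, -0.22]
[1.81, -1.389, -1.407, -0.202, 0.069, -0.252]
[2.009, -1.616, -1.56, -0.225, 0.077, -0.285]
[2.201, -1.853, -1.708, -0.249, 0.085, -0.318]
```

Unloaded. I'll swing the first half, about 0.4 rad.

Request:
servo_tool --pt "0.24 -0.13 -0.19 -0.025 0.009 -0.031" --pt "0.48 -0.27 -0.38 -0.05 0.017 -0.062" --pt "0.72 -0.42 -0.56 -0.075 0.026 -0.093" --pt "0.95 -0.59 -0.74 -0.1 0.035 -0.124" --pt "1.17 -0.78 -0.91 -0.125 0.043 -0.156" --pt "1.39 -0.97 -1.08 -0.15 0.052 -0.188" --pt "1.6 -1.17 -1.25 -0.174 0.06 -0.22" --pt "1.81 -1.39 -1.41 -0.198 0.069 -0.252" --pt "2.01 -1.62 -1.56 -0.221 0.077 -0.285" --pt "2.2 -1.85 -1.71 -0.245 0.085 -0.318"

```text
clock: 12.32
eef_pos: [435.6, 271.7, 159.8]
eef_rot: [-3.138, 0.611, -2.813]
wrist_force: [-0.2, -1.0, 0.0]
finger_gap: 11.7
```

```bash
python3 - <<'E'
from k import *
import cv2
s=read_state();A=tool(s);g=A[:3,3]-18.8*A[:3,2];print(g,s["finger_gap"],s["wrist_force"],s["moment"],s["eef_rot"],s["joints"])
H=stem(0,0,0);d=g-H;print("radius",np.hypot(*d[:2]),"orig",np.hypot(*(np.array([452.6,289.1])-H[:2])))
th0=np.arctan2(d[1],d[0])-np.arctan2(*(np.array([452.6,289.1])-H[:2])[::-1]);print("th",th0)
P=[]
for i in range(1,11):
    th=.04*i;tilt=np.degrees(s["eef_rot"][1])-5*i/10
    gg=H+rz(th)@(g-H);gg[2]=175.2
    P.append(tpose(gg,tilt,YAW+th0+th,1))
print(*[rel(A,T).tolist() for T in P],sep="\n")
c=camera("wrist");a=c["pixels"][:,:,::-1].copy();cv2.imwrite("pics/w8.png",a)
E
```

```text
[425.39160865 268.26583966 175.23446873] 11.663349356991707 [-0.23202489 -0.9818885   0.01518831] [-0.13332775  0.04754853 -0.16691149] [-3.13775227  0.61121832 -2.81326909] [ 0.55683117 -0.00313115  2.11053773 -0.30927467  0.45491165 -1.1029747 ]
radius 86.3030112138413 orig 86.4528286704351
th 0.39937770324950694
[0.261, -0.138, -0.167, -0.022, 0.009, -0.026]
[0.516, -0.286, -0.333, -0.044, 0.017, -0.059]
[0.765, -0.447, -0.496, -0.066, 0.026, -0.092]
[1.009, -0.621, -0.656, -0.088, 0.035, -0.125]
[1.247, -0.806, -0.811, -0.11, 0.043, -0.159]
[1.479, -1.003, -0.962, -0.131, 0.052, -0.193]
[1.704, -1.212, -1.108, -0.153, 0.06, -0.227]
[1.922, -1.431, -1.249, -0.173, 0.069, -0.261]
[2.132, -1.662, -1.386, -0.194, 0.077, -0.295]
[2.334, -1.903, -1.516, -0.214, 0.086, -0.33]
```

View pics/w8.png

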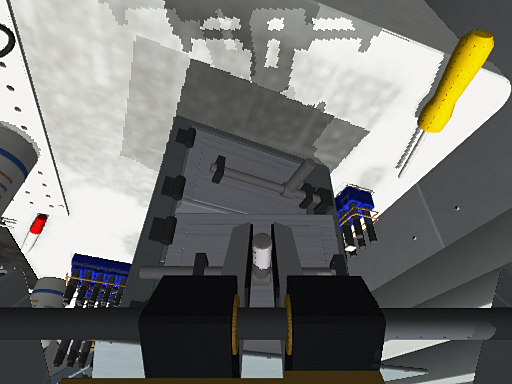

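The leaf is following with almost no force, and the pinched stem at (262, 255) is now at about 0.4 rad. Next I'll do the second half.

Request:
servo_tool --pt "0.26 -0.14 -0.17 -0.022 0.009 -0.028" --pt "0.52 -0.29 -0.33 -0.044 0.017 -0.059" --pt "0.77 -0.45 -0.5 -0.066 0.026 -0.092" --pt "1.01 -0.62 -0.66 -0.088 0.035 -0.125" --pt "1.25 -0.81 -0.81 -0.11 0.043 -0.159" --pt "1.48 -1.0 -0.96 -0.131 0.052 -0.193" --pt "1.7 -1.21 -1.11 -0.153 0.06 -0.227" --pt "1.92 -1.43 -1.25 -0.173 0.069 -0.261" --pt "2.13 -1.66 -1.39 -0.194 0.077 -0.295" --pt "2.33 -1.9 -1.52 -0.214 0.086 -0.33"

```text
clock: 13.2
eef_pos: [415.5, 244.8, 158.9]
eef_rot: [-3.142, 0.523, -2.424]
wrist_force: [1.1, 0.1, -0.3]
finger_gap: 11.6
```

```bash
python3 - <<'E'
from k import *
s=read_state();A=tool(s);g=A[:3,3]-18.8*A[:3,2];print(g,s["finger_gap"],s["wrist_force"],s["eef_rot"],s["joints"])
# how far can we go on with smaller tilt / lagging yaw
H=stem(0,0,0);q=s["joints"]
for th in (.1,.2,.3):
  for tilt in(30,25,20,15):
    gg=H+rz(th)@(g-H);T=tpose(gg,tilt,YAW+.8+th,1);q1,e=ik(T,q);print(th,tilt,np.round(q1,2),round(e,4))
E
```

```text
[408.47352656 238.6149805  175.22141007] 11.644192675239868 [ 1.14089514  0.10693778 -0.33685538] [-3.14151249  0.52303386 -2.4236568 ] [ 0.35647656 -0.05688961  2.13007232  0.31919187  0.59763633 -2.15400488]
0.1 30 [ 0.3  -0.06  2.13  0.42  0.65 -2.37] 0.0
0.1 25 [ 0.33 -0.03  2.08  0.3   0.73 -2.25] 0.0
0.1 20 [ 0.35 -0.    2.03  0.21  0.81 -2.16] 0.0
0.1 15 [ 0.38  0.04  1.97  0.14  0.9  -2.09] 0.0
0.2 30 [ 0.25 -0.06  2.13  0.49  0.71 -2.55] 0.0042
0.2 25 [ 0.28 -0.03  2.08  0.37  0.77 -2.43] 0.0
0.2 20 [ 0.31 -0.    2.03  0.26  0.84 -2.33] 0.0
0.2 15 [ 0.34  0.03  1.98  0.18  0.92 -2.24] 0.0
0.3 30 [ 0.25 -0.05  2.1   0.42  0.76 -2.55] 0.056
0.3 25 [ 0.25 -0.03  2.07  0.39  0.82 -2.55] 0.0155
0.3 20 [ 0.28 -0.    2.03  0.31  0.88 -2.48] 0.0
0.3 15 [ 0.31  0.03  1.98  0.21  0.94 -2.39] 0.0
```

At 0.78 rad. I'll go on to about 1.0 rad while lowering the tilt, to leave more room for the push from inside.

```bash
python3 - <<'E'
from k import *
s=read_state();A=tool(s);g=A[:3,3]-18.8*A[:3,2]
H=stem(0,0,0);q=s["joints"]
for i in range(1,11):
    th=.025*i;T=tpose(H+rz(th)@(g-H),30-1.3*i,s["eef_rot"][2]-np.pi+th,1);q,e=ik(T,q);print(rel(A,T).tolist(),round(e,4))
print(q)
E
```

```text
[0.202, -0.088, -0.093, -0.012, 0.022, -0.022] 0.0
[0.402, -0.183, -0.185, -0.024, 0.045, -0.044] 0.0
[0.601, -0.285, -0.278, -0.035, 0.067, -0.066] 0.0
[0.797, -0.393, -0.37, -0.046, 0.09, -0.089] 0.0
[0.991, -0.507, -0.461, -0.056, 0.113, -0.112] 0.0
[1.181, -0.628, -0.552, -0.066, 0.135, -0.135] 0.0
[1.369, -0.754, -0.642, -0.075, 0.158, -0.158] 0.0
[1.554, -0.887, -0.732, -0.084, 0.18, -0.182] 0.0
[1.735, -1.027, -0.82, -0.092, 0.203, -0.206] 0.0
[1.913, -1.172, -0.908, -0.1, 0.225, -0.23] 0.0
[ 0.31570403  0.01609948  1.99903929  0.22835554  0.90093819 -2.34491723]
```

Request:
servo_tool --pt "0.2 -0.09 -0.09 -0.012 0.022 -0.022" --pt "0.4 -0.18 -0.19 -0.024 0.045 -0.044" --pt "0.6 -0.285 -0.28 -0.035 0.067 -0.066" --pt "0.8 -0.39 -0.37 -0.046 0.09 -0.089" --pt "0.99 -0.51 -0.46 -0.056 0.113 -0.112" --pt "1.18 -0.63 -0.55 -0.066 0.135 -0.135" --pt "1.37 -0.75 -0.64 -0.075 0.158 -0.158" --pt "1.55 -0.89 -0.73 -0.084 0.18 -0.182" --pt "1.735 -1.03 -0.82 -0.092 0.203 -0.206" --pt "1.91 -1.17 -0.91 -0.1 0.225 -0.23"

```text
clock: 14.03
eef_pos: [407.4, 222.0, 157.2]
eef_rot: [-3.141, 0.295, -2.174]
wrist_force: [1.7, -0.1, 0.8]
finger_gap: 11.4
```

Request:
servo_tool --pt "0 0 0 0 0 0" --pt "0 0 0 0 0 0" --pt "0 0 0 0 0 0" --pt "0 0 0 0 0 0" --pt "0 0 0 0 0 0" --pt "0 0 -1 0 0 0" --pt "0 0 -2.5 0 0 0" --pt "0 0 -4 0 0 0" --pt "0 0 -6 0 0 0" --pt "0 0 -8 0 0 0" --gripper 4

```text
clock: 14.87
eef_pos: [393.5, 203.0, 235.1]
eef_rot: [3.141, 0.297, -2.174]
wrist_force: [-0.1, -0.3, -0.3]
finger_gap: 40.2
```

```bash
python3 - <<'E'
from k import *
import cv2
s=read_state();A=tool(s);print(s["eef_pos"],s["eef_rot"],s["finger_gap"],s["wrist_force"],s["joints"])
np.save("T9.npy",A)
c=camera("wrist");a=c["pixels"][:,:,::-1].copy();cv2.imwrite("pics/w9.png",a)
c=camera("scene");a=c["pixels"][:,:,::-1].copy();cv2.imwrite("pics/s9.png",a)
E
```

```text
[393.50817432 203.01430845 235.13161925] [ 3.14141808  0.29729261 -2.1738046 ] 40.22645068398877 [-0.08628758 -0.27145517 -0.2638908 ] [ 0.27837917 -0.12086411  1.93710393  0.21052561  1.10237438 -2.33448939]
```

View pics/w9.png

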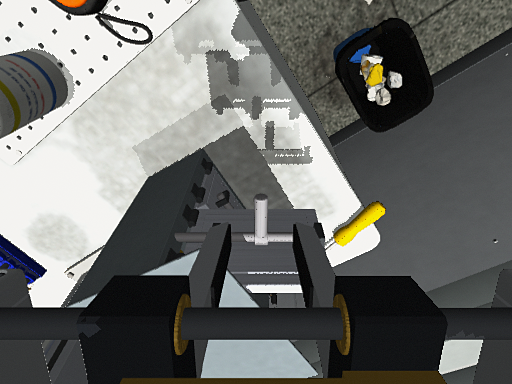

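View pics/s9.png

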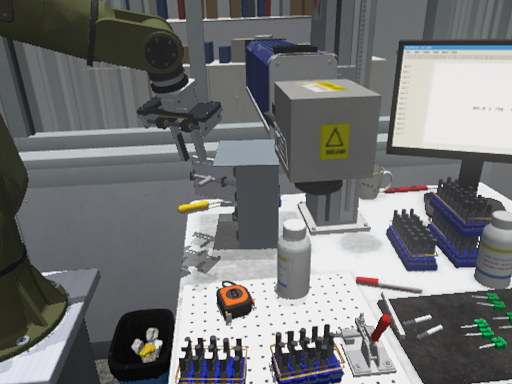

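```bash
python3 - <<'E'
from k import *
s=read_state();A=tool(s)
def P(th,off,al=112,z=185):
    a=YAW+th;H=stem(0,0,0);p=H+al*np.array([-np.sin(a),np.cos(a),0])+off*np.array([np.cos(a),np.sin(a),0]);p[2]=z
    return tpose(p,0,YAW,1,back=0)
B=P(1.03,37,z=320);B[:3,3][0]-=10;C=P(1.03,37)
U=A.copy();U[2,3]+=85;U[0,3]-=15
q=s["joints"]
for T in(U,B,C,P(1.57,22.5)):
    q,e=ik(T,q);print(np.round(T[:3,3],1),np.round(q,2),round(e,5))
print(rel(A,U),rel(U,B),rel(B,C))
E
```

```text
[379.7 203.2 322.2] [ 0.29 -0.21  1.81  0.19  1.3  -2.28] 0.0
[410.6 306.5 320. ] [ 0.57  0.15  1.44  0.    1.55 -0.92] 0.0
[420.6 306.5 185. ] [ 0.56  0.25  1.63 -0.    1.26 -0.93] 0.0
[380.3 242.7 185. ] [ 0.49  0.1   1.81 -0.    1.23 -1.  ] 0.0
[-1.712  1.208 -8.373 -0.     0.    -0.   ] [-9.736  3.314  3.241  0.155  0.275  1.04 ] [-0.997  0.08  13.5    0.     0.     0.   ]
```

Request:
servo_tool --pt "-0.3 0.2 -2 0 0 0" --pt "-0.7 0.5 -4 0 0 0" --pt "-1.1 0.8 -6 0 0 0" --pt "-1.7 1.2 -8.4 0 0 0" --pt "-1.7 1.2 -8.4 0 0 0" --pt "-1.7 1.2 -8.4 0 0 0" --pt "-1.7 1.2 -8.4 0 0 0" --pt "-1.7 1.2 -8.4 0 0 0" --pt "-1.7 1.2 -8.4 0 0 0" --pt "-1.7 1.2 -8.4 0 0 0" --gripper 0

```text
clock: 15.8
eef_pos: [379.3, 203.2, 318.4]
eef_rot: [3.141, 0.296, -2.174]
wrist_force: [0.3, 0.4, 0.3]
finger_gap: 0.1
```

Request:
servo_tool --pt "-1.1 0.4 0.3 0.016 0.03 0.115" --pt "-2.2 0.8 0.7 0.032 0.06 0.23" --pt "-3.3 1.2 1.1 0.048 0.09 0.345" --pt "-4.4 1.6 1.5 0.064 0.12 0.46" --pt "-5.5 2 1.9 0.08 0.15 0.575" --pt "-6.6 2.4 2.2 0.1 0.18 0.69" --pt "-7.7 2.8 2.6 0.12 0.21 0.8" --pt "-8.8 3.1 3 0.14 0.25 0.92" --pt "-9.7 3.3 3.2 0.155 0.275 1.04" --pt "-9.7 3.3 3.2 0.155 0.275 1.04"

```text
clock: 16.63
eef_pos: [410.6, 307.3, 315.6]
eef_rot: [-3.138, -0.008, 3.056]
wrist_force: [-0.5, -0.4, -0.4]
finger_gap: 0.2
```

```bash
python3 - <<'E'
from k import *
import cv2
s=read_state();A=tool(s);print(s["eef_pos"],s["eef_rot"],s["finger_gap"],s["wrist_force"],s["joints"])
np.save("T10.npy",A)
c=camera("wrist");a=c["pixels"][:,:,::-1].copy();T=A@c["mount"]
def pt(th,al,dep,z):
    return stem(th,al,-dep,z)
for th,col in((1.03,(0,0,255)),):
  for p in (pt(th,130,0,223),pt(th,130,10,223),pt(th,0,0,223),pt(th,112,37,185)):
    u=proj(c,p,T);print(u);cv2.circle(a,tuple(int(round(x)) for x in u),2,col,-1)
cv2.imwrite("pics/w10.png",a)
E
```

```text
[410.61214193 307.30606255 315.60338598] [-3.13784277 -0.00802583  3.05611256] 0.24658593063323714 [-0.45291686 -0.445898   -0.44642418] [ 0.57004357  0.16034609  1.43916366  0.00192001  1.55073108 -0.91533454]
[236.9 170.1]
[246.3 175.5]
[174.4 277.5]
[261.5 194.7]
```

View pics/w10.png

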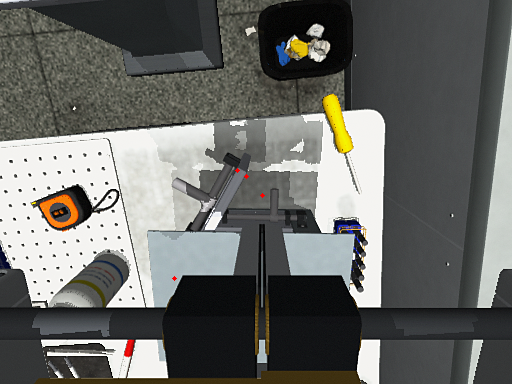

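The leaf matches the 1.03 rad estimate: its free edge is at about (238, 165), and the entry point (262, 195) inside it is clear. I'll descend there.

Request:
servo_tool --pt "-0.4 -0.2 2 0 0 0" --pt "-0.8 -0.3 4 0 0 0" --pt "-0.8 -0.3 6 0 0 0" --pt "-0.8 -0.3 8 0 0 0" --pt "-0.8 -0.3 10 0 0 0" --pt "-0.8 -0.3 11.5 0 0 0" --pt "-0.8 -0.3 13 0 0 0" --pt "-0.8 -0.3 13 0 0 0" --pt "-0.8 -0.3 13 0 0 0" --pt "-0.8 -0.3 13 0 0 0"

```text
clock: 17.52
eef_pos: [417.4, 302.2, 188.0]
eef_rot: [-3.141, -0.003, 3.063]
wrist_force: [0.2, 0.6, -0.4]
finger_gap: 0.7
```

```bash
python3 - <<'E'
from k import *
s=read_state();A=tool(s);print(s["eef_pos"],s["eef_rot"],s["wrist_force"])
def P(th,off,al=112,z=185):
    a=YAW+th;H=stem(0,0,0);p=H+al*np.array([-np.sin(a),np.cos(a),0])+off*np.array([np.cos(a),np.sin(a),0]);p[2]=z
    T=A.copy();T[:3,3]=p;return T
for th in np.linspace(1.03,1.62,20):print(round(th,2),rel(A,P(th,22.5,116,A[2,3]))[:3])
E
```

```text
[417.44599804 302.21843637 188.04849933] [-3.14079015 -0.0034913   3.06343287] [ 0.15356395  0.63593218 -0.35008843]
1.03 [ 0.812 -0.586  0.003]
1.06 [ 1.053 -0.862  0.004]
1.09 [ 1.286 -1.145  0.005]
1.12 [ 1.51  -1.436  0.006]
1.15 [ 1.725 -1.733  0.007]
1.19 [ 1.93  -2.037  0.008]
1.22 [ 2.126 -2.348  0.009]
1.25 [ 2.312 -2.664  0.01 ]
1.28 [ 2.489 -2.986  0.011]
1.31 [ 2.655 -3.313  0.012]
1.34 [ 2.811 -3.645  0.013]
1.37 [ 2.957 -3.981  0.014]
1.4 [ 3.092 -4.323  0.014]
1.43 [ 3.216 -4.668  0.015]
1.46 [ 3.33  -5.017  0.016]
1.5 [ 3.433 -5.369  0.016]
1.53 [ 3.525 -5.724  0.017]
1.56 [ 3.605 -6.082  0.017]
1.59 [ 3.675 -6.442  0.018]
1.62 [ 3.733 -6.804  0.018]
```

Request:
servo_tool --pt "0.4 -0.3 0 0 0 0" --pt "0.8 -0.6 0 0 0 0" --pt "1.05 -0.86 0 0 0 0" --pt "1.3 -1.15 0 0 0 0" --pt "1.5 -1.44 0 0 0 0" --pt "1.72 -1.73 0 0 0 0" --pt "1.93 -2.04 0 0 0 0" --pt "2.13 -2.35 0 0 0 0" --pt "2.31 -2.66 0 0 0 0" --pt "2.49 -3.0 0 0 0 0"

```text
clock: 18.35
eef_pos: [389.8, 274.1, 187.1]
eef_rot: [-3.14, -0.005, 3.062]
wrist_force: [0.5, 0.4, 0.2]
finger_gap: 0.3
```

Request:
servo_tool --pt "0.17 -0.33 0 0 0 0" --pt "0.32 -0.66 0 0 0 0" --pt "0.47 -1.0 0 0 0 0" --pt "0.6 -1.34 0 0 0 0" --pt "0.73 -1.68 0 0 0 0" --pt "0.84 -2.03 0 0 0 0" --pt "0.94 -2.38 0 0 0 0" --pt "1.03 -2.74 0 0 0 0" --pt "1.1 -3.0 0 0 0 0" --pt "1.1 -3.0 0 0 0 0"

```text
clock: 19.18
eef_pos: [376.5, 245.0, 187.2]
eef_rot: [-3.14, -0.005, 3.062]
wrist_force: [0.7, 0.3, -0.7]
finger_gap: 0.7
```

```bash
python3 - <<'E'
from k import *
import cv2
s=read_state();A=tool(s);print(s["eef_pos"],s["eef_rot"],s["wrist_force"])
c=camera("wrist");a=c["pixels"][:,:,::-1].copy();cv2.imwrite("pics/w11.png",a)
c=camera("scene");a=c["pixels"][:,:,::-1].copy();cv2.imwrite("pics/s11.png",a)
E
```

```text
[376.49330845 244.95145148 187.21960352] [-3.13971283 -0.00500344  3.06156474] [ 0.7049012   0.32479192 -0.72141578]
```

View pics/w11.png

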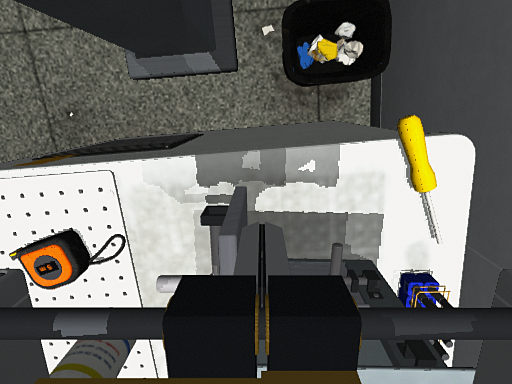

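View pics/s11.png

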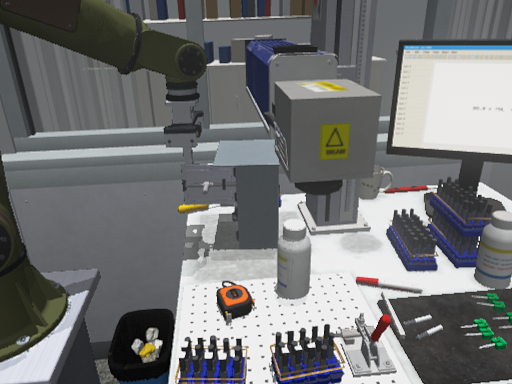

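```bash
python3 - <<'E'
from k import *
import cv2
s=read_state();A=tool(s);c=camera("wrist");T=A@c["mount"];a=c["pixels"][:,:,::-1].copy()
for th,col in((1.4,(0,0,255)),(1.5,(0,255,0)),(1.57,(255,0,0))):
  for d in(0,10):
    u=proj(c,stem(th,130,-d,223),T);v=proj(c,stem(th,60,-d,223),T);cv2.line(a,tuple(int(round(x))for x in u),tuple(int(round(x))for x in v),col,1)
cv2.imwrite("pics/z11.png",cv2.resize(a[160:300,150:300],None,fx=4,fy=4,interpolation=cv2.INTER_NEAREST))
E
```

```text
(no output)
```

View pics/z11.png

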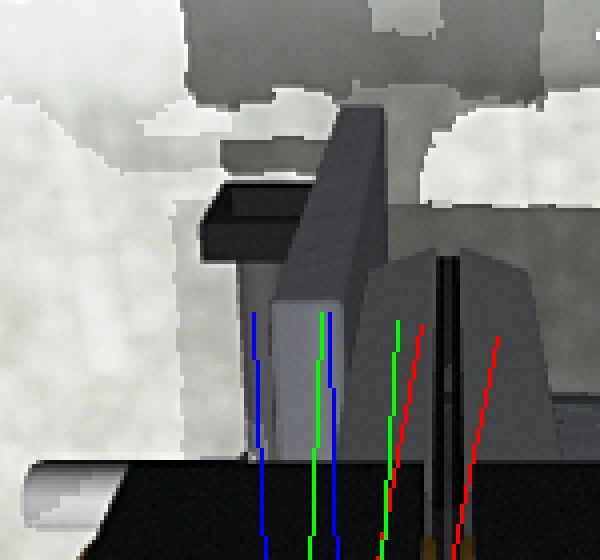

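The leaf's top edge (zoom x 273-342 at row 300) sits just short of the 1.57 line, so it's at about 1.55 rad. I'll back away sideways and then up.

Request:
servo_tool --pt "0.3 0.5 0 0 0 0" --pt "0.6 1.2 0 0 0 0" --pt "0.8 2 0 0 0 0" --pt "0.8 2 -2 0 0 0" --pt "0.8 2 -4 0 0 0" --pt "0.8 2 -7 0 0 0" --pt "0.8 2 -10 0 0 0" --pt "0.8 2 -13 0 0 0" --pt "0.8 2 -14 0 0 0" --pt "0.8 2 -14 0 0 0"

```text
clock: 20.17
eef_pos: [371.3, 267.1, 329.3]
eef_rot: [3.141, -0.002, 3.062]
wrist_force: [0.3, 0.5, 0.1]
finger_gap: 0.6
```

Request:
servo_tool --pt "1.5 0 0 0 -0.05 0" --pt "3 0 0 0 -0.1 0" --pt "4.5 0 0 0 -0.15 0" --pt "6 0 0 0 -0.2 0" --pt "7.5 0 0 0 -0.25 0" --pt "7.5 0 0 0 -0.3 0" --pt "7.5 0 0 0 -0.35 0" --pt "7.5 0 0 0 -0.35 0" --pt "7.5 0 0 0 -0.35 0" --pt "7.5 0 0 0 -0.35 0"

```text
clock: 21.0
eef_pos: [296.1, 272.2, 326.8]
eef_rot: [-3.139, 0.343, 3.063]
wrist_force: [-0.7, 0.1, -0.1]
finger_gap: 0.9
```

```bash
python3 - <<'E'
from k import *
import cv2
s=read_state();A=tool(s);print(s["eef_pos"],s["eef_rot"],s["wrist_force"],s["clock"])
c=camera("wrist");T=A@c["mount"];a=c["pixels"][:,:,::-1].copy();cv2.imwrite("pics/w12.png",a)
for th,col in((1.4,(0,0,255)),(1.5,(0,255,0)),(1.57,(255,0,0))):
  for d in(0,10):
    u=proj(c,stem(th,130,-d,223),T);v=proj(c,stem(th,60,-d,223),T);cv2.line(a,tuple(int(round(x))for x in u),tuple(int(round(x))for x in v),col,1)
cv2.imwrite("pics/z12.png",a)
c=camera("scene");a=c["pixels"][:,:,::-1].copy();b=cv2.imread("pics/scene0.png")
cv2.imwrite("pics/s12.png",np.hstack([cv2.resize(x[130:330,160:330],(400,470)) for x in(b,a)]))
E
```

```text
[296.12442913 272.24512555 326.78119756] [-3.13871815  0.34268459  3.06310182] [-0.68548284  0.12484003 -0.08506948] 21.0
```

View pics/z12.png

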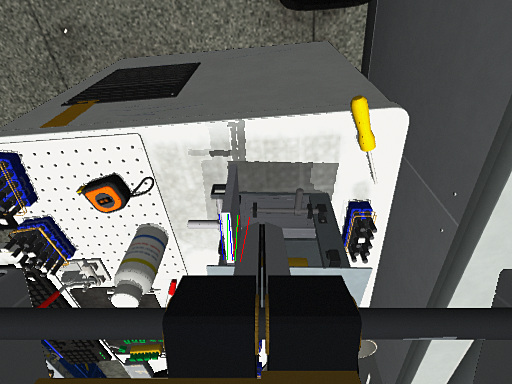

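View pics/s12.png

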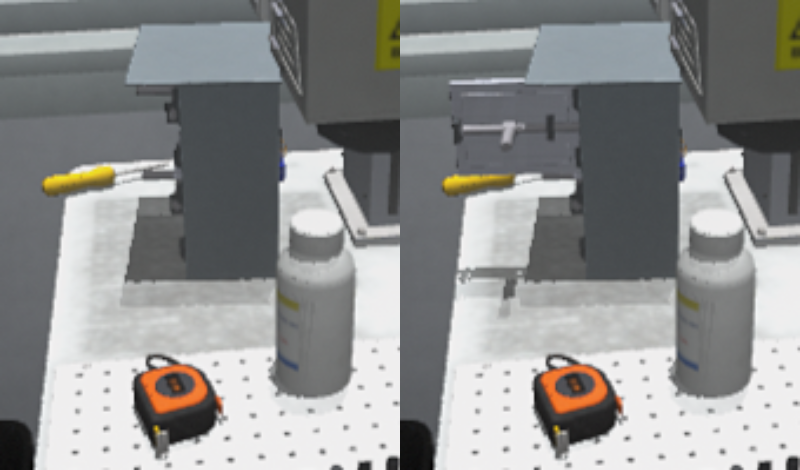

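```bash
python3 - <<'E'
from cell import *
print(sign_off())
E
```

```text
the job is handed in; nothing more can be done
None
```

The top half of the locker door is open to about a right angle, and I handed the job in at about 21 s of the 54 s allowed.

**What I did:** I pinched the top bolt's stem from the front under the roof and drew it back to its stop. I then swung the leaf to about 1.0 rad with the pinch turning along with it, and let go. Last, I pushed the leaf from inside with the closed fingertips and pulled the arm clear.

**Last checks:**
- **Top leaf:** in the wrist view it lies just short of the 1.57 rad line, at about 1.55 rad.
- **Bottom leaf:** the wrist view shows it shut, with its bolt still shot.
- **Bystanders:** the bottle and tape measure look unmoved in the before and after scene pictures. I judged the tubes only by eye in the wrist view, where they look undisturbed.
- **Arm:** it touches nothing, with the wrist force back to about zero.

**One disagreement:** the gripper showed about 29–31 mm of bolt travel when it met firm resistance of about 21 N, against the 34 mm stated. The bolt was clear of its keeper, which needs about 17 mm, and the leaf swung freely. The full 34 mm is not confirmed.

**One risk:** while tilting for an early look, the last joint settled on its 2.55 rad limit and read 2.5528. I moved it off on the next move.

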